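# Stand the toppled reagent bottle up against the pipette stand

## Robot

A 7-joint arm with a two-finger parallel gripper is mounted at the origin on the work surface. World frame = base frame: x ahead of the robot, y to its left, z up, the work surface at z = 0. Lengths are in m, angles in rad, forces in N, time in s.
With the tool pointing down it reaches from about 0.4 to 0.85 m from the base axis. Payload 10.4 kg.
Tool frame: the origin (TCP) lies at the very end of the fingers, on their centre line; the grasp point (between the pads) lies 19 mm behind it; z points along the fingers, y is the direction in which the jaws open and shut (so a half turn about z gives the same grasp; the last joint's range is limited). The gripper opens to 85 mm and grips with 20 to 120 N. Pads are 22 mm wide; open, the fingers measure 114 mm over their backs; the gripper's body (76 mm by 85 mm) begins 54 mm behind the grasp point. The pads swing forward as they close: fully open they stand 13 mm farther back than shut.
Start: joints at [-1.3, 0.332, -0.065, 1.46, 0.022, 1.35, -0.088], TCP at [0.181, 0.598, 0.206] pointing down, gripper open.
Joint ranges: [-2.6, 2.6], [-0.5, 2.12], [-1.47, 1.34], [0.16, 2.42], [-1.27, 4.41], [0.06, 2.06], [-2.6, 2.6]. Speed limits (rad/s): [2.22, 2.22, 2.79, 2.79, 3.14, 3.14, 3.14].

## Interface

Orientations are given as a unit quaternion [x, y, z, w].
In Python, from workcell import get_obs, camera, camera_info, hand_in gives the robot as it stands.
- The arm moves only by the tool move_arm, never from a script. Its argument "moves" is a list of rows, each a list of 3 entries, a list of its own where there are three numbers: the shift along the tool's x, y, z in units of 25 mm (1.0 is 25 mm), then the turn, a rotation vector about the tool's x, y, z in degrees, then the opening, from 0 (shut) to 1 (fully open). A call has 1 to 5 rows; each row shifts and turns the commanded pose from where the row before left it, along the tool's axes as they then stand; what a row does not reach is not made up. A row lasts 1/8 s, in which the tool goes at most 62.5 mm and 10.7 degrees, less where a joint would pass 70% of its speed; a pose out of reach is approached as far as the arm can. A call is refused whole if a number of a shift passes 1 or a number of a turn 10.7, either way. A call with a gripper value outside its range is refused whole. The fingers move at their own pace and stop on an object; "squeeze" is the grip in N (left out, the last holds). Time passes only in rows, so rows that do not move let the fingers close. It gives the time, the measured TCP pose, the force and the opening at its end, in the units of the state.
- get_obs(): the state, without advancing time (a new reading comes with each control period).
- camera(name): name is "scene" or "top"; returns the picture (420x560x3 uint8, red, green, blue); there is no depth.
- camera_info(name): a dict with "fx", "fy", "cx", "cy" (pixels), "origin" and "rotation" of the camera in the world. Camera axes: x right, y down, z forward; pixel columns grow to the right and rows downward; lengths in m; the calibration is good to about 2 mm. A picture is of the moment at which its call begins. camera_info takes no time and is no camera call.
- hand_in(): hands the job in, once; it reports no verdict.
The state is a dict: "clock": time; "joint_pos": joint angles; "joint_velocities": joint speeds; "tau": joint torques, N m; "position": TCP position; "ee_rot": TCP orientation; "ft_force": force on the tool from outside, world axes, zero at the start; "torque": the same for the moment, N m; "grip_width": opening from 0.0 (shut) to 1.0 (fully open).
Only numpy, scipy, OpenCV 4.12 (cv2) and the standard library are available. Lean on these libraries where they do the work, as an engineer would, in place of code of your own. Each camera call takes 0.05 s, during which the arm holds its last target. There are 200 camera calls.

## Task

The blue-capped reagent bottle has toppled and lies slanted over the tip box in front of the yellow pipette stand. Push its cap end over towards the stand until the bottle stands upright on the bench, close against the stand's flat side, without lifting it off the bench, and then let go of it. Leave the red-capped empty bottle that lies on its side where it is.

Things in the scene. Friction and masses are not known exactly. Their poses are not given: they have to be found in the camera images.
- bottle: The bottle to right: white, rectangular, blue cap and band, about 0.35 kg. Body 80 (own x) by 60 (own y) by 155 mm tall, shoulder 60 by 48 to 170 mm, round cap 40 mm wide from 170 to 200 mm. Origin: centre of its underside; z to the cap, +y (back) to the stand. It starts 52 degrees from upright, cap away from the stand, on the bench with the underside's edge at y = -30 mm, 60-75 mm from the stand.
- stand: Yellow pipette stand, fixed, 320 mm long (own x), 120 deep (own y), 180 high, with five pipettes on top up to 295 mm along own y = +30 mm. Origin: centre of its underside, z up. Its flat upright side at own y = -60 mm faces the bottle and is the wall to push towards.
- tipbox: Blue pipette-tip box with pale lid, fixed, 120 mm (own x, parallel to the stand) by 70 (own y) by 85 high. Origin: centre of its underside. The bottle's front rests on its top edge at own y = +35 mm. Pushed at the cap, the bottle tips about its foot's lower edge, which hardly slides; within about 20 degrees of upright it settles on its foot by itself.
- spare: Empty bottle of the same shape with a red cap and red label band, 0.15 kg, lying flat on the bench on its 80 mm wide side, 60 mm high; to be left alone. Origin at the centre of its underside, own z towards the cap.
There are look-alikes about, which are no part of the job. What is shaped like the bottle but pink or purple is not meant.

How it is judged:
By the outcome, as a careful person would: the job done as asked, in the order asked, and still so for the second after the job is handed in, with the robot touching nothing.
It also fails if it takes over 35 s, if anything falls off the work surface, if the arm or the gripper's body presses on something with over 40 N, if the wrist force passes 120 N, or if a joint passes its speed limit or range.

## Working session

There is one attempt and no reset: what is moved stays moved. The work goes in short steps, Python scripts to look and compute and a tool call to move; the robot and the scene stay as the last step left them, time stands still between calls to the robot, and variables do not carry over. Pictures are saved under pics/ and viewed, about 8 in all and at most 12, crops included, and the job is handed in when it is done.

Besides the shell and the picture viewer there is one more tool, called in YAML: its name, and indented under it one key for each argument. move_arm: Moves the arm, as the interface text tells. Its arguments: {"type":"object","properties":{"moves":{"type":"array","items":{"type":"array"}},"squeeze":{"type":"number"}},"required":["moves"]}

```bash
ls; mkdir -p pics; python3 - <<'E'
from workcell import *
import cv2,numpy as np
for n in ("scene","top"):
    im=camera(n); cv2.imwrite(f"pics/{n}0.png",im[...,::-1])
    i=camera_info(n); print(n,i)
o=get_obs(); print(o)
E
```

```text
pics
scene {'fx': 545.3744195406503, 'fy': 545.3744195406503, 'cx': 278.7566251150486, 'cy': 201.85317747669518, 'origin': array([1.27621268, 0.10013711, 1.24499326]), 'rotation': array([ 0.63785844,  0.70736295, -0.2223174 , -0.20820478])}
top {'fx': 461.3219655138557, 'fy': 461.3219655138557, 'cx': 289.1836357990875, 'cy': 208.4965873047554, 'origin': array([ 0.28914093, -0.00178147,  1.04632682]), 'rotation': array([-0.70433132,  0.7071747 , -0.03205502,  0.05285641])}
{'clock': 0.1, 'joint_pos': array([-1.29959872,  0.33280303, -0.06471101,  1.46083174,  0.02157795,
        1.34989946, -0.08854015]), 'joint_velocities': array([-0.00045216,  0.00014638, -0.00039813, -0.00116015,  0.00090308,
        0.00052639, -0.00065954]), 'tau': array([ 2.07811674e-03, -6.26747775e+01,  4.94866096e-02, -3.92426920e+01,
        1.62925024e-02,  7.07662781e-03, -2.89087768e-05]), 'position': array([0.18087965, 0.59788119, 0.20561128]), 'ee_rot': array([ 1.46378886e-01,  9.89228403e-01, -6.18985839e-04, -7.61551359e-05]), 'ft_force': array([ 0.04288237,  0.17153972, -0.02924302]), 'torque': array([ 0.03632619, -0.0084715 ,  0.01890294]), 'grip_width': 0.996646974349524}
```

View pics/scene0.png

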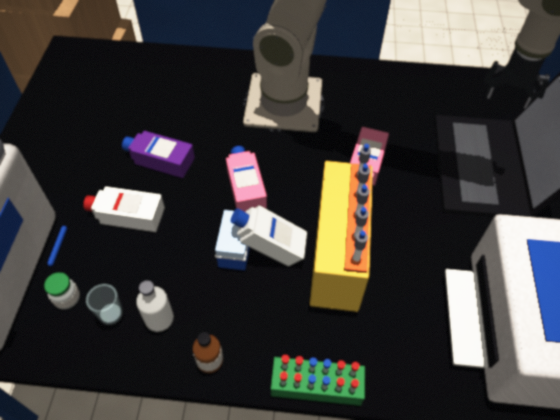

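View pics/top0.png

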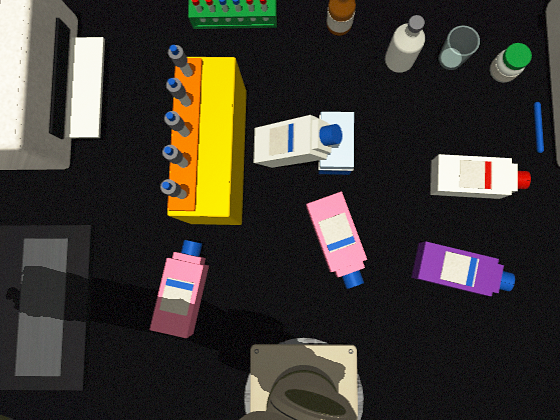

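Candidates for the bottle: white with a blue cap (top 331,135 / scene 240,217), pink (top 337,235 and 180,290), purple (top 465,270) and white with a red cap (top 475,177, the spare). Only the first is white with a blue cap and slants over the tip box by the stand. I'll confirm that in a crop.

```bash
python3 - <<'E'
import cv2,numpy as np
t=cv2.imread("pics/top0.png")[40:240,160:370]; s=cv2.imread("pics/scene0.png")[140:320,200:390]
a=cv2.resize(t,(400,int(200*400/210)),interpolation=cv2.INTER_CUBIC);b=cv2.resize(s,(400,int(180*400/190)),interpolation=cv2.INTER_CUBIC)
h=max(a.shape[0],b.shape[0]);c=np.zeros((h,800,3),np.uint8);c[:a.shape[0],:400]=a;c[:b.shape[0],400:]=b
cv2.imwrite("pics/crop1.png",c)
E
```

```text
(no output)
```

View pics/crop1.png

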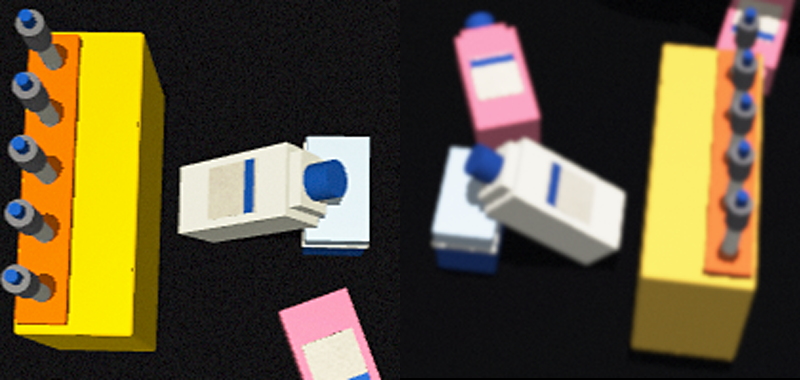

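The crop confirms it: the white, blue-capped bottle, cap end over the tip box, label face up towards the stand. Next I triangulate the cap, the raised foot edge and the stand edge.

```bash
cat > h.py <<'E'
import numpy as np,cv2
from scipy.spatial.transform import Rotation as R
from workcell import *
def ray(n,p):
    i=camera_info(n); d=R.from_quat(i["rotation"]).apply([(p[0]-i["cx"])/i["fx"],(p[1]-i["cy"])/i["fy"],1]); return i["origin"],d/np.linalg.norm(d)
def tri(pt,ps):
    a,u=ray("top",pt);b,v=ray("scene",ps)
    k=np.linalg.lstsq(np.c_[u,-v],b-a,rcond=None)[0];p,q=a+k[0]*u,b+k[1]*v
    return (p+q)/2,np.linalg.norm(p-q)
def onz(n,p,z):
    o,d=ray(n,p); return o+d*(z-o[2])/d[2]
T=lambda x,y:(160+x*.525,40+y*.525)
S=lambda x,y:(200+(x-400)*.475,140+y*.475)
E
python3 - <<'E'
from h import *
np.set_printoptions(precision=3,suppress=True)
def cap(n,im,box):
    x0,y0,x1,y1=box; h=cv2.cvtColor(im[y0:y1,x0:x1],cv2.COLOR_BGR2HSV)
    m=cv2.inRange(h,(100,140,40),(125,255,255)); k,l,st,c=cv2.connectedComponentsWithStats(m)
    j=1+np.argmax(st[1:,4]); print(n,st[j],c[j]+[x0,y0]); return c[j]+[x0,y0]
t=cv2.imread("pics/top0.png");s=cv2.imread("pics/scene0.png")
print("cap",tri(cap("top",t,(310,115,350,155)),cap("scene",s,(228,205,252,232))))
A=tri(T(143,33),S(663,45));B=tri(T(133,335),S(642,280));print("stand edge",A,B)
d=A[0]-B[0];print(np.linalg.norm(d),np.degrees(np.arctan2(d[1],d[0])))
for a,b in (((143,33),(663,45)),((133,335),(642,280))): print(onz("top",T(*a),.18),onz("scene",S(*b),.18))
print("foot back +x/-x",tri(T(180,168),S(587,262)),tri(T(182,235),S(624,192)), onz("top",T(180,168),.047),onz("top",T(182,235),.047))
print("shoulder back",tri(T(290,144),S(0,0)))
for p in ((305,137),(368,138),(302,243),(368,247)): print("box",onz("top",T(*p),.085))
E
```

```text
top [ 10   9  22  22 390] [330.456 134.526]
scene [  4   4  16  18 206] [239.272 217.413]
cap (array([ 0.548, -0.058,  0.14 ]), np.float64(0.00140995845001122))
stand edge (array([0.584, 0.113, 0.416]), np.float64(0.03707305948837818)) (array([ 0.436,  0.181, -0.298]), np.float64(0.06378898682065993))
0.7328406203773247 -24.757456861369697
[0.696 0.13  0.18 ] [0.382 0.14  0.18 ]
[0.38  0.136 0.18 ] [0.702 0.134 0.18 ]
foot back +x/-x (array([0.599, 0.089, 0.027]), np.float64(0.03540798195972591)) (array([0.511, 0.105, 0.046]), np.float64(0.007057911735651213)) [0.591 0.105 0.047] [0.511 0.102 0.047]
shoulder back (array([ 0.595, -0.207,  0.517]), np.float64(0.45792412177323555))
box [ 0.614 -0.041  0.085]
box [ 0.612 -0.111  0.085]
box [ 0.492 -0.036  0.085]
box [ 0.487 -0.109  0.085]
```

move_arm:
  moves:
    - [[0,0,-1],[0,0,-8],0]
    - [[0,0,-1],[0,0,-8],0]
    - [[-0.5,-0.5,-1],[0,0,0],0]
    - [[-1,-1,-1],[0,0,0],0]
    - [[-1,-1,-1],[0,0,0],0]

```text
clock: 0.72
position: [0.2431, 0.5339, 0.3316]
ee_rot: [0.007, 1.0, -0.0, -0.0]
ft_force: [0.5, 0.1, 0.3]
grip_width: 0.001
```

move_arm:
  moves:
    - [[-1,-1,-1],[0,0,0],0]
    - [[-1,-1,-1],[0,0,0],0]
    - [[-1,-1,-1],[0,0,0],0]
    - [[-1,-1,0],[0,0,0],0]
    - [[-1,-1,0],[0,0,0],0]

```text
clock: 1.35
position: [0.3664, 0.4071, 0.4062]
ee_rot: [0.007, 1.0, -0.0, -0.0]
ft_force: [0.5, -0.1, -0.9]
grip_width: -0.004
```

move_arm:
  moves:
    - [[-1,-1,0],[0,0,0],0]
    - [[-1,-1,0],[0,0,0],0]
    - [[-1,-1,0],[0,0,0],0]
    - [[-1,-1,0],[0,0,0],0]
    - [[-1,-1,0],[0,0,0],0]

```text
clock: 1.98
position: [0.4895, 0.2803, 0.406]
ee_rot: [0.007, 1.0, -0.0, -0.0]
ft_force: [-0.2, 0.4, -0.4]
grip_width: -0.001
```

move_arm:
  moves:
    - [[-1,-1,0],[0,0,0],0]
    - [[-1,-1,0],[0,0,0],0]
    - [[-0.3,-1,0],[0,0,0],0]
    - [[0,-1,0],[0,0,0],0]
    - [[0,-1,0],[0,0,0],0]

```text
clock: 2.6
position: [0.5445, 0.1545, 0.4058]
ee_rot: [0.007, 1.0, -0.0, -0.0]
ft_force: [0.6, 0.3, 0.1]
grip_width: -0.003
```

move_arm:
  moves:
    - [[0,-1,0],[0,0,0],0]
    - [[0,-1,0],[0,0,0],0]
    - [[0,-1,0],[0,0,0],0]
    - [[0,-1,0],[0,0,0],0]
    - [[0,-1,0],[0,0,0],0]

```text
clock: 3.22
position: [0.5426, 0.0296, 0.406]
ee_rot: [0.007, 1.0, 0.0, -0.0]
ft_force: [-1.0, -0.2, 0.1]
grip_width: -0.001
```

move_arm:
  moves:
    - [[0,-1,0],[0,0,0],0]
    - [[0,-1,0],[0,0,0],0]
    - [[0,-1,0],[0,0,0],0]
    - [[0,-1,0],[0,0,0],0]
    - [[0,-1,0],[0,0,0],0]

```text
clock: 3.85
position: [0.5408, -0.0953, 0.4059]
ee_rot: [0.007, 1.0, 0.0, -0.0]
ft_force: [0.7, 0.2, 0.4]
grip_width: 0.003
```

move_arm:
  moves:
    - [[-0.3,-0.8,0.5],[0,0,0],0]
    - [[0,-0.8,1],[0,0,0],0]
    - [[0,0,1],[0,0,0],0]
    - [[0,0,1],[0,0,0],0]
    - [[0,0,1],[0,0,0],0]

```text
clock: 4.47
position: [0.5476, -0.1347, 0.2926]
ee_rot: [0.007, 1.0, 0.0, -0.0]
ft_force: [1.1, 0.3, 0.0]
grip_width: -0.0
```

move_arm:
  moves:
    - [[0,0,1],[0,0,0],0]
    - [[0,0,1],[0,0,0],0]
    - [[0,0,1],[0,0,0],0]
    - [[0,0,1],[0,0,0],0]
    - [[0,0,1],[0,0,0],0]

```text
clock: 5.1
position: [0.5476, -0.1346, 0.1677]
ee_rot: [0.007, 1.0, 0.0, -0.0]
ft_force: [-0.6, -0.3, -0.1]
grip_width: 0.001
```

move_arm:
  moves:
    - [[0,0,1],[0,0,0],0]
    - [[0,0,1],[0,0,0],0]
    - [[0,0,0.4],[0,0,0],0]
    - [[0,0,0],[0,0,0],0]

```text
clock: 5.6
position: [0.5476, -0.1346, 0.1085]
ee_rot: [0.007, 1.0, 0.0, -0.001]
ft_force: [0.4, -0.3, 0.2]
grip_width: -0.001
```

```bash
python3 - <<'E'
from h import *
a=camera("top")[60:220,230:400,::-1];b=camera("scene")[140:300,170:340,::-1]
cv2.imwrite("pics/c2.png",cv2.resize(np.hstack([a,b]),(800,376),interpolation=cv2.INTER_CUBIC))
o=get_obs();print(o["clock"],o["position"],o["ft_force"])
E
```

```text
5.7 [ 0.54838346 -0.13477477  0.10965209] [-0.05887536  0.32979467 -0.02989194]
```

View pics/c2.png

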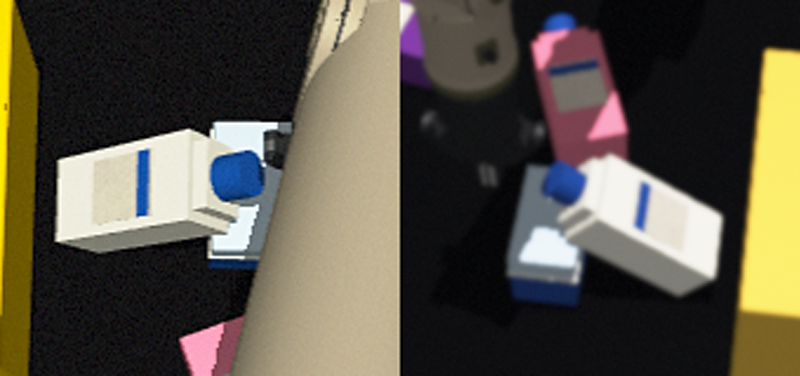

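```bash
python3 - <<'E'
from h import *
for n,of in(("top",(230,60,0)),("scene",(170,140,400))):
    i=camera_info(n)
    for P in ([.548,-.135,.11],[.548,-.12,.11],[.548,-.12,.18],[.548,-.058,.14]):
        p=R.from_quat(i["rotation"]).inv().apply(np.array(P)-i["origin"]);u=i["fx"]*p[0]/p[2]+i["cx"];v=i["fy"]*p[1]/p[2]+i["cy"]
        print(n,P,u,v,"crop",(u-of[0])*2.353+of[2],(v-of[1])*2.353)
E
```

```text
top [0.548, -0.135, 0.11] 366.5082915185782 138.26375857119274 crop 321.2040099432145 184.15462391801654
top [0.548, -0.12, 0.11] 359.2436778579878 138.33762410790965 crop 304.1103739998453 184.32842952591142
top [0.548, -0.12, 0.18] 363.6511600459809 128.48525754162696 crop 314.481179588193 161.14581099544827
top [0.548, -0.058, 0.14] 330.1311681156107 134.61820352565496 crop 235.608638576032 175.57663289586614
scene [0.548, -0.135, 0.11] 208.87972971552273 221.21142772735956 crop 491.484004020625 191.09048944247706
scene [0.548, -0.12, 0.11] 214.8436390140895 221.74924023023695 crop 505.51708260015255 192.35596226174755
scene [0.548, -0.12, 0.18] 212.36039130557907 205.5753460236664 crop 499.67400074202754 154.29878919368707
scene [0.548, -0.058, 0.14] 238.9770424745975 217.2418410664937 crop 562.302980942728 181.75005202945968
```

Both views agree with the robot's pose. The shut fingers stand behind the cap, and the knuckles stick out towards it. I'll tilt the tool 30° so the fingertips lead, then push.

move_arm:
  moves:
    - [[0,0,0],[-10,0,0],0]
    - [[0,0,0],[-10,0,0],0]
    - [[0,0,0],[-10,0,0],0]
    - [[0,0,0],[0,0,0],0]

```text
clock: 6.2
position: [0.5467, -0.1391, 0.1078]
ee_rot: [0.011, 0.966, 0.259, 0.002]
ft_force: [0.2, 0.7, 0.7]
grip_width: 0.001
```

move_arm:
  moves:
    - [[0,0.4,0.23],[0,0,0],0]
    - [[0,0.4,0.23],[0,0,0],0]
    - [[0,0.4,0.23],[0,0,0],0]
    - [[0,0.36,0.2],[0,0,0],0]
    - [[0,0,0],[0,0,0],0]

```text
clock: 6.82
position: [0.5486, -0.0883, 0.1093]
ee_rot: [0.006, 0.966, 0.259, 0.002]
ft_force: [0.4, -0.2, -0.1]
grip_width: -0.003
```

move_arm:
  moves:
    - [[0,0.4,-0.05],[0,0,0],0]
    - [[0,0.4,-0.05],[0,0,0],0]
    - [[0,0.3,-0.05],[0,0,0],0]
    - [[0,0.45,-0.06],[0,0,0],0]
    - [[0,0.45,-0.06],[0,0,0],0]

```text
clock: 7.45
position: [0.5491, -0.0492, 0.1404]
ee_rot: [0.007, 0.966, 0.259, 0.002]
ft_force: [-0.6, 0.4, -0.6]
grip_width: -0.003
```

```bash
python3 - <<'E'
from h import *
a=camera("top")[60:220,230:400,::-1];b=camera("scene")[140:300,170:340,::-1]
cv2.imwrite("pics/c3.png",cv2.resize(np.hstack([a,b]),(800,376),interpolation=cv2.INTER_CUBIC))
o=get_obs();print(o["clock"],o["position"],o["ft_force"])
E
```

```text
7.55 [ 0.54955552 -0.04851781  0.14095206] [ 0.18899547 -0.14930638 -1.13592751]
```

View pics/c3.png

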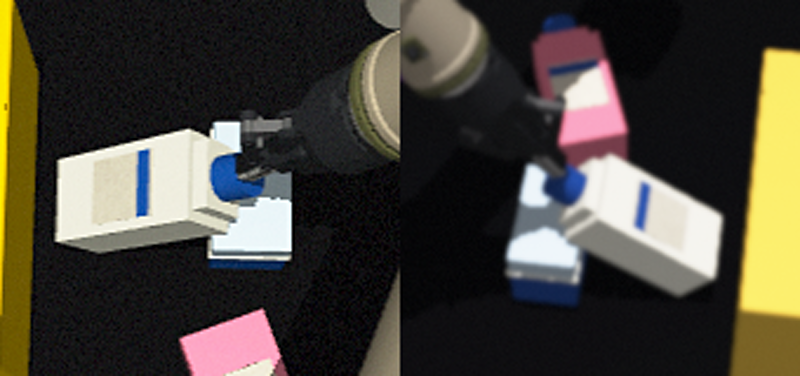

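The bottle has not moved yet, and where the fingertip sits relative to the cap is unclear. I'll take an enlarged look with the TCP projected into it.

```bash
cat >> h.py <<'E'
def proj(n,P):
    i=camera_info(n);p=R.from_quat(i["rotation"]).inv().apply(np.array(P)-i["origin"]);return np.array([i["fx"]*p[0]/p[2]+i["cx"],i["fy"]*p[1]/p[2]+i["cy"]])
def look(name,top,scene,k=5):
    o=get_obs();r=R.from_quat(o["ee_rot"]);out=[]
    for n,(x,y) in(("top",top),("scene",scene)):
        im=camera(n)[y:y+80,x:x+80,::-1];im=cv2.resize(im,None,fx=k,fy=k,interpolation=cv2.INTER_CUBIC)
        for d,c in((0,(0,255,0)),(-.04,(0,255,255)),(-.08,(0,0,255))):
            u=(proj(n,o["position"]+r.apply([0,0,d]))-[x,y]+.5)*k; cv2.circle(im,tuple(int(q) for q in u),4,c,1)
        out.append(im)
    cv2.imwrite(f"pics/{name}.png",np.hstack(out));o=get_obs();print(o["clock"],o["position"],[get_obs()["ft_force"].round(2)])
E
python3 -c "
from h import *
look('c4',(300,90),(195,170))"
```

```text
7.65 [ 0.54912121 -0.04974952  0.13997591] [array([-0.62, -0.41,  0.15])]
```

View pics/c4.png

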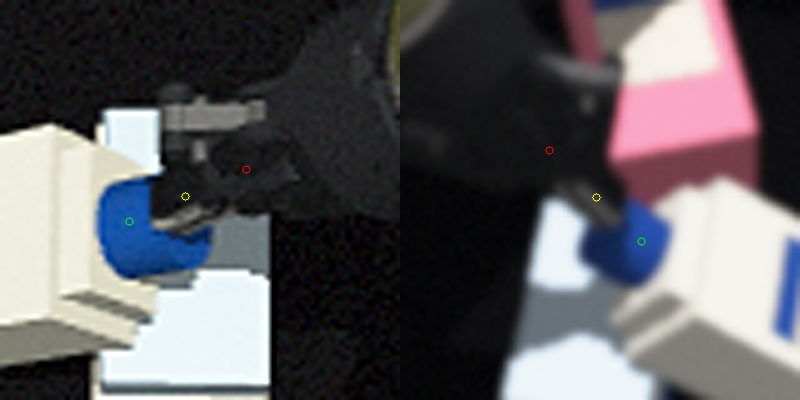

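Either the tip lies inside the cap outline without any force, or the visible finger ends short of the TCP. I'll back off along the tool axis and look at the free tip.

move_arm:
  moves:
    - [[0,0,-1],[0,0,0],0]
    - [[0,0,-1],[0,0,0],0]
    - [[0,0,0],[0,0,0],0]

```text
clock: 8.02
position: [0.5493, -0.0766, 0.1841]
ee_rot: [0.008, 0.966, 0.258, 0.003]
ft_force: [0.3, -0.6, 0.6]
grip_width: 0.003
```

```bash
python3 -c "
from h import *
look('c5',(300,90),(185,160))"
```

```text
8.125 [ 0.54850233 -0.07471921  0.18237298] [array([ 0.34,  0.44, -0.36])]
```

View pics/c5.png

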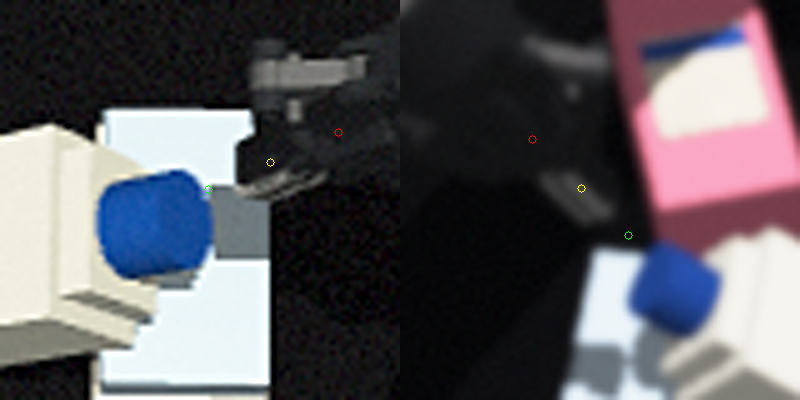

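The visible tip really ends about 20 mm behind the reported TCP (top crop ~240,190 against the projected TCP at 209,189). So my first pass ran just above the cap end. I'll allow for this, go back and down, and come in under the cap.

move_arm:
  moves:
    - [[0,-0.96,-0.55],[0,0,0],0]
    - [[0,-0.96,-0.55],[0,0,0],0]
    - [[0,-0.58,1],[0,0,0],0]
    - [[0,-0.58,1],[0,0,0],0]
    - [[0,-0.58,1],[0,0,0],0]

```text
clock: 8.75
position: [0.5473, -0.1294, 0.0941]
ee_rot: [0.007, 0.966, 0.259, 0.001]
ft_force: [-0.7, -0.1, 0.9]
grip_width: 0.001
```

move_arm:
  moves:
    - [[0,0,0],[0,0,0],0]
    - [[0,0.44,0.25],[0,0,0],0]
    - [[0,0.44,0.25],[0,0,0],0]
    - [[0,0.35,0.2],[0,0,0],0]
    - [[0,0,0],[0,0,0],0]

```text
clock: 9.38
position: [0.5487, -0.0935, 0.0971]
ee_rot: [0.006, 0.966, 0.259, 0.002]
ft_force: [-0.1, -0.1, 0.5]
grip_width: 0.0
```

```bash
python3 -c "
from h import *
look('c6',(300,90),(185,160))"
```

```text
9.475 [ 0.54849008 -0.09503938  0.09677529] [array([ 0.32, -0.3 , -0.41])]
```

View pics/c6.png

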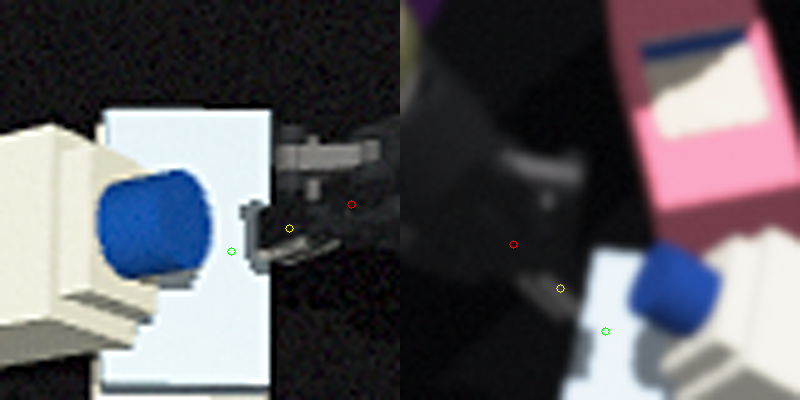

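The tip now sits behind and below the cap (top crop ~262,235; cap 155,225). Now I push along the arc.

move_arm:
  moves:
    - [[0,0.44,0.25],[0,0,0],0]
    - [[0,0.44,0.25],[0,0,0],0]
    - [[0,0.4,-0.05],[0,0,0],0]
    - [[0,0.4,-0.05],[0,0,0],0]
    - [[0,0.4,-0.05],[0,0,0],0]

```text
clock: 10.1
position: [0.5492, -0.0448, 0.1155]
ee_rot: [0.007, 0.966, 0.259, 0.002]
ft_force: [-0.2, -1.6, 0.6]
grip_width: -0.004
```

```bash
cat >> h.py <<'E'
def blue(n,box):
    x0,y0,x1,y1=box;m=cv2.inRange(cv2.cvtColor(camera(n)[y0:y1,x0:x1],cv2.COLOR_RGB2HSV),(100,140,40),(125,255,255))
    k,l,st,c=cv2.connectedComponentsWithStats(m)
    for j in range(1,k):
        if st[j,4]>30: print(n,st[j],(c[j]+[x0,y0]).round(1))
def chk():
    blue("top",(240,110,352,165));blue("scene",(225,195,320,245));o=get_obs();print(o["clock"],o["position"],o["ft_force"])
E
python3 -c "
from h import *
chk()"
```

```text
top [ 64  11  25  22 425] [315.6 131.8]
top [36 13  4 28 95] [277.6 136.9]
scene [ 17  11  20  18 229] [251.6 214.4]
10.2 [ 0.54943625 -0.04394318  0.11578658] [ 0.6598166  -0.64302925  0.08112466]
```

The cap is moving (top 330→316, force about 1 N). I'll keep going along the arc.

move_arm:
  moves:
    - [[0,0.4,-0.05],[0,0,0],0]
    - [[0,0.4,-0.05],[0,0,0],0]
    - [[0,0.4,-0.03],[0,0,0],0]
    - [[0,0.4,0],[0,0,0],0]
    - [[0,0.3,0.02],[0,0,0],0]

```text
clock: 10.82
position: [0.5498, -0.005, 0.1415]
ee_rot: [0.007, 0.966, 0.259, 0.002]
ft_force: [-0.4, -0.2, 0.8]
grip_width: -0.003
```

```bash
python3 -c "
from h import *
look('c7',(250,90),(230,160));chk()"
```

```text
10.925 [ 0.54985576 -0.00471644  0.14154624] [array([ 0.99, -0.2 ,  0.35])]
top [ 43   7  25  24 443] [295.4 128.3]
top [23 13  2 27 52] [263.5 135.6]
scene [ 32   6  20  20 269] [266.9 211.1]
11.025 [ 0.54966455 -0.00581883  0.14101585] [0.4507133  0.51395671 0.4056169 ]
```

View pics/c7.png

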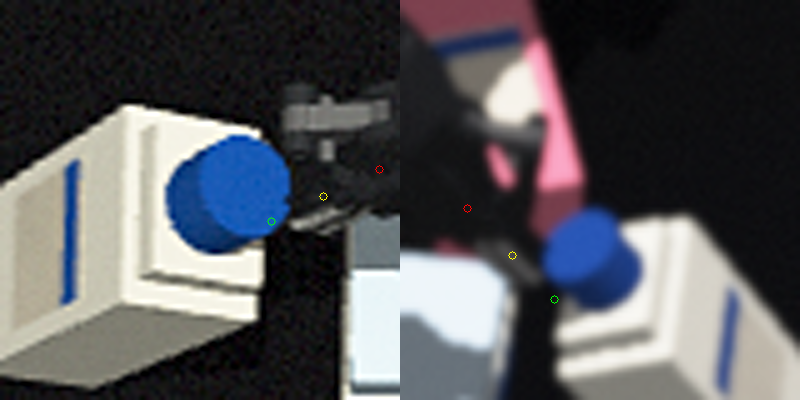

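The bottle leans about 28° with the finger under the cap front. I'll ease it past the balance point.

move_arm:
  moves:
    - [[0,0.3,0.05],[0,0,0],0]
    - [[0,0.3,0.05],[0,0,0],0]
    - [[0,0.25,0.06],[0,0,0],0]
    - [[0,0.2,0.06],[0,0,0],0]
    - [[0,0.2,0.06],[0,0,0],0]

```text
clock: 11.65
position: [0.5502, 0.0252, 0.1507]
ee_rot: [0.007, 0.966, 0.259, 0.002]
ft_force: [1.0, -0.5, -0.5]
grip_width: -0.003
```

move_arm:
  moves:
    - [[0,0.2,0.06],[0,0,0],0]
    - [[0,0.2,0.06],[0,0,0],0]
    - [[0,0.2,0.06],[0,0,0],0]
    - [[0,0,0],[0,0,0],0]
    - [[0,0,0],[0,0,0],0]

```text
clock: 12.28
position: [0.5504, 0.0398, 0.1542]
ee_rot: [0.007, 0.966, 0.259, 0.002]
ft_force: [-0.2, -0.3, -0.7]
grip_width: -0.001
```

```bash
python3 -c "
from h import *
look('c8',(230,90),(240,160));chk()"
```

```text
12.375 [0.55039448 0.03973069 0.15413593] [array([-0.02, -0.24, -0.17])]
top [ 20   5  23  24 409] [270.8 126.3]
scene [ 52   5  19  21 296] [286.6 209.7]
12.475 [0.55043571 0.03980225 0.154179  ] [0.2265883  0.05483944 0.31267427]
```

View pics/c8.png

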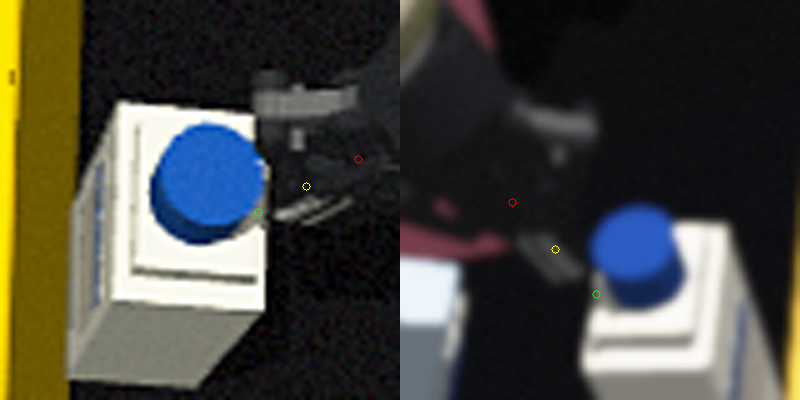

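```bash
python3 -c "
from h import *
print(tri((270.8,126.3),(286.6,209.7)))
k=lambda x,y:(230+x/5,90+y/5)
for p in ((118,103),(112,297),(265,310),(255,113)): print('body top z155',onz('top',k(*p),.155))
for p in ((68,380),(200,388),): print('foot z0',onz('top',k(*p),0))
for p in ((78,60),(70,380)): print('stand z0',onz('top',k(*p),0))
"
```

```text
(array([0.55023611, 0.05773344, 0.19349692]), np.float64(0.00042804374822802166))
body top z155 [0.59476133 0.0952311  0.155     ]
body top z155 [0.5152709  0.09705824 0.155     ]
body top z155 [0.50942126 0.03635115 0.155     ]
body top z155 [0.58995087 0.04029929 0.155     ]
foot z0 [0.51541987 0.1344155  0.        ]
foot z0 [0.5111214  0.07310236 0.        ]
stand z0 [0.66910673 0.13116447 0.        ]
stand z0 [0.51541185 0.13348509 0.        ]
```

Still leaning about 12°, with the foot's back edge near the stand. I'll push further, gently.

move_arm:
  moves:
    - [[0,0.25,0.1],[0,0,0],0]
    - [[0,0.25,0.1],[0,0,0],0]
    - [[0,0.25,0.1],[0,0,0],0]
    - [[0,0,0],[0,0,0],0]

```text
clock: 12.98
position: [0.5506, 0.061, 0.1572]
ee_rot: [0.006, 0.966, 0.259, 0.002]
ft_force: [-0.3, -0.1, 0.1]
grip_width: -0.001
```

```bash
python3 -c "
from h import *
chk()"
```

```text
top [ 12   4  22  25 390] [261.5 126.1]
scene [ 61   6  17  21 274] [294.5 210.3]
13.075 [0.55066614 0.06006162 0.15712228] [-0.06044943 -0.19804915  0.64412346]
```

move_arm:
  moves:
    - [[0,0.25,0.13],[0,0,0],0]
    - [[0,0.25,0.13],[0,0,0],0]
    - [[0,0.2,0.12],[0,0,0],0]
    - [[0,0,0],[0,0,0],0]

```text
clock: 13.58
position: [0.5508, 0.0807, 0.1576]
ee_rot: [0.007, 0.966, 0.259, 0.002]
ft_force: [-0.8, -0.5, -0.2]
grip_width: -0.001
```

```bash
python3 -c "
from h import *
look('c9',(225,90),(250,160));chk()"
```

```text
13.675 [0.55097649 0.07983138 0.15764505] [array([ 0.48, -0.36,  0.11])]
top [  0   5  18  24 361] [248.  126.3]
scene [ 75   7  16  22 266] [306.9 212.2]
13.775 [0.55103572 0.07961325 0.1576202 ] [-0.28359152  0.46473701  0.02425143]
```

View pics/c9.png

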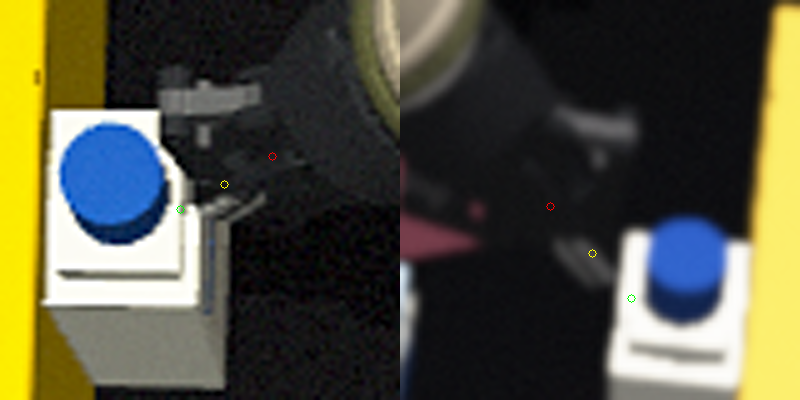

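It looks upright. I'll measure numerically, then back off.

```bash
cat >> h.py <<'E'
def cc(n,b):
    x0,y0,x1,y1=b;m=cv2.inRange(cv2.cvtColor(camera(n)[y0:y1,x0:x1],cv2.COLOR_RGB2HSV),(100,140,40),(125,255,255))
    k,l,st,c=cv2.connectedComponentsWithStats(m);return c[1+np.argmax(st[1:,4])]+[x0,y0]
def fin():
    print("cap",tri(cc("top",(225,105,275,145)),cc("scene",(290,190,335,235))))
E
python3 -c "
from h import *
fin()
k=lambda x,y:(225+x/5,90+y/5)
for p in ((50,110),(47,303),(198,305)): print('top155',onz('top',k(*p),.155))
for p in ((95,383),(225,387)): print('foot0',onz('top',k(*p),0))
"
```

```text
cap (array([0.55130741, 0.10415305, 0.19185973]), np.float64(0.002230834370298571))
top155 [0.59232208 0.13260067 0.155     ]
top155 [0.5131833  0.13285535 0.155     ]
top155 [0.51179391 0.07281066 0.155     ]
foot0 [0.51399521 0.13347159 0.        ]
foot0 [0.51159249 0.07310366 0.        ]
```

move_arm:
  moves:
    - [[0,-0.2,-0.4],[0,0,0],0]
    - [[0,-0.3,-0.6],[0,0,0],0]
    - [[0,-0.3,-0.8],[0,0,0],0]
    - [[0,-0.3,-1],[0,0,0],0]
    - [[0,-0.3,-1],[0,0,0],0]

```text
clock: 14.5
position: [0.5499, 0.0001, 0.2237]
ee_rot: [0.008, 0.966, 0.259, 0.002]
ft_force: [-0.7, 0.1, 0.6]
grip_width: 0.0
```

```bash
python3 -c "
from h import *
fin()
im=np.hstack([camera('top')[60:220,160:360,::-1],camera('scene')[130:290,200:400,::-1]]);cv2.imwrite('pics/c10.png',cv2.resize(im,(800,320),interpolation=cv2.INTER_CUBIC))
o=get_obs();print(o['clock'],o['position'],o['ft_force'])"
```

```text
cap (array([0.5513215 , 0.10418243, 0.19188937]), np.float64(0.002136091004908934))
14.7 [0.54999011 0.00163626 0.22246706] [ 0.7669779   0.03699727 -0.59705152]
```

View pics/c10.png

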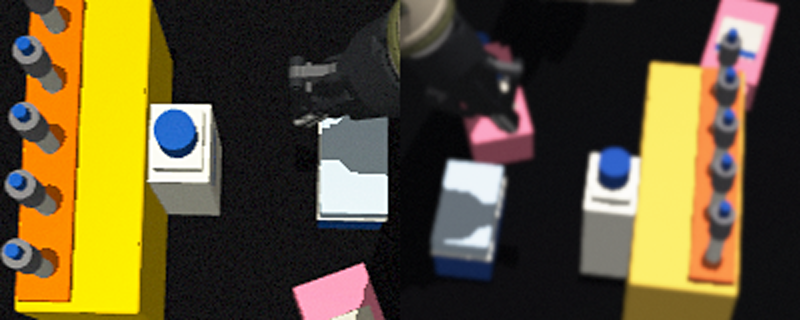

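The bottle is upright, flush with the stand, and stayed put when released. A quick check of the spare, then hand in.

```bash
python3 -c "
from h import *
a=cv2.imread('pics/top0.png')[140:210,420:540,::-1].astype(int);b=camera('top')[140:210,420:540].astype(int)
f=lambda q:np.argwhere((q[...,0]>120)&(q[...,1]<80)&(q[...,2]<80)).mean(0);print(f(a),f(b));fin();hand_in()"
```

```text
[37.38211382 88.04878049] [37.59178082 88.31506849]
cap (array([0.55134044, 0.10418882, 0.19174584]), np.float64(0.002274428684644535))
the job is handed in; nothing more can be done
```

The blue-capped bottle now stands upright on the bench, flush against the stand's flat side. I pushed its cap over with shut, tilted fingers, backed off, and handed the job in at about 15 s.

- **Upright:** in the last check before release, the body's top edge (y = 0.133 m) was directly above its foot edge (y = 0.133 m). The stand's side is at about 0.134 m.
- **Released:** the cap did not move after release, staying at (0.551, 0.104, 0.192). The robot was clear of everything.
- **Forces:** the wrist force readings stayed under about 2 N.
- **Spare:** the red-capped bottle is where it was, within 0.3 px in the top view.

One thing disagreed: the finger ends appeared about 20 mm behind the reported TCP. My first push therefore passed over the cap without moving the bottle, and I corrected for this on the second. The foot also slid about 6 mm towards the stand during the push, which closed the gap.

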